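# Punch the chair rail, free it from the vise and tray it

### The job

The dark chair-rail block in the green vise is waiting to be punch-marked: with it still clamped, press the red plunger head fully down to its stop for a moment and let it spring back up. Then slide the vise's steel jaw all the way open by its black post, draw the block out from under the punch and set it down flat in the empty blue tray, not dropping it, and leave the vise open. Leave the other things on the bench as they are.

Things in the scene. Friction and masses are not known exactly. Their poses are not given: they have to be found in the camera images.
- vise: Green punching fixture, fixed. Origin on the bench under the middle of the jaws; x across the jaws from moving to fixed jaw (away from the robot, yaw within 0.25 rad), y along the clamped block, z up. In its frame (mm): base x -150 to 60, y -35 to 35, top z 30, with a foot out to y 120 at x -30 to 60; fixed jaw x 17 to 47, y -30 to 30, top z 76. Beyond y -35 the block overhangs freely.
- bed (a point): Middle of the steel bed the block rests on, 50 mm above the bench, at the vise's x 0, y 0; the bed is 34 mm wide and runs from y -30 to 60 mm in the vise's frame.
- punch_arm (a point): Centre of the green punch arm's top, at x 0, y 74, z 135 mm in the vise's frame. The arm covers x -17 to 17, y 37 to 112, z 107 to 135 over the block's +y end (block top z 84) on a column at y 82 to 112: the block cannot be lifted straight up there, but draws out freely towards the vise's -y (60 mm or more clears it).
- plunger (a joint): Travel of the spring plunger of the punch in m: 0 = up at rest, 0.022 = down on its stop. Pressing takes about 4 N at first and 14 N at the stop; it springs back up when let go.
- plunger_top (a point): Centre of the top face of the red mushroom-shaped plunger head (40 mm across, 14 mm thick, flat top 32 mm across), at x 0, y 52, z 173 mm in the vise's frame at rest; it moves straight down when pressed.
- jaw (a joint): Opening of the bright steel moving jaw in m: 0 = closed on the block, 0.045 = fully open; it slides along the vise's -x, with about 3 N of friction, and stays where it is left.
- jaw_grip (a point): Centre of the top of the black upright post (24 mm diameter, z 50 to 112 mm above the bench) on the moving jaw, 85 mm out from the vise's middle on its -x side when closed; moves with the jaw. The jaw's steel block (top z 76 mm) stands 28 mm clear of it on the +x side; the tongue below tops out at z 50 mm.
- block: The workpiece: dark wooden chair-rail block 34 x 150 x 34 mm (x, y, z), about 0.13 kg, pale end grain, three black dowel holes on top. Origin at the centre of its underside, y along its length. It starts on the vise's bed (underside at z 50 mm) between the jaws, parallel to the vise's y axis, its middle about 10 mm towards the vise's -y side.
- block_mid (a point): Centre of the wooden block (17 mm above its underside).
- tray: Blue open plastic tray fixed to the bench for finished parts, empty; outside 142 x 212 x 30 mm (x, y, z), walls and floor 6 mm thick. Origin at the centre of its underside; y is its long direction. It may stand on either side of the vise.
- grey_tray: Grey tray of the same size, with offcuts and brass knobs; not the one to use. Origin at the centre of its underside.
- jar: Amber glass jar, 68 mm across, 100 mm tall, bystander. Origin at the centre of its underside.
- glue: Yellow glue bottle, 60 mm across, 130 mm tall, bystander. Origin at the centre of its underside.
- wax: Copper-coloured wax tin, 84 mm across, 50 mm tall, bystander. Origin at the centre of its underside.
- brush: Lying brush with pale wooden handle, bystander.
- mallet: Lying hammer with pale wooden handle, bystander.
- tape: Paper-coloured roll of tape lying flat, 90 mm across, 24 mm tall, bystander. Origin at the centre of its underside.
- sander: Cork sanding block, 60 x 110 x 30 mm, bystander. Origin at the centre of its underside.
Things that resemble listed ones, but are neither listed nor needed, are in the scene too. Of the things that look like the block, the middle-sized one is meant.

How it is judged:
By the outcome, as a careful person would: the job done as asked, in the order asked, and still so for the second after the job is handed in, with the robot touching nothing.
It also fails if it takes over 72 s, if anything falls off the work surface, if the arm or the gripper's body presses on something with over 40 N, if the wrist force passes 120 N, or if a joint passes its speed limit or range.

### The arm

A 6-joint arm with a two-finger parallel gripper is mounted at the origin on the work surface. World frame = base frame: x ahead of the robot, y to its left, z up, the work surface at z = 0. Lengths are in m, angles in rad, forces in N, time in s.
With the tool pointing down it reaches from about 0.275 to 1 m from the base axis. Payload 8.4 kg.
Tool frame: the origin (TCP) lies on the centre line of the jaws, within the pads' length; the fingertips stand 17 mm ahead of it and the grasp point (between the pads) lies 2 mm behind it (bot.tcp_to_tips is the z of the fingertips in the tool frame, in m); z points along the fingers, y is the line along which they close (so a half turn about z gives the same grasp; the last joint's range is limited). The gripper opens to 85 mm and grips with 20 to 120 N. Pads are 22 mm wide; open, the fingers measure 114 mm over their backs; the gripper's body (76 mm by 85 mm) begins 54 mm behind the grasp point. The pads swing forward as they close: fully open they stand 13 mm farther back than shut.
Start: joints at [-1.298, 0.353, 1.633, -0, 1.155, -0.002], TCP at [0.17, -0.602, 0.248] pointing down, gripper open.
Joint ranges: [-2.63, 2.63], [-0.92, 2.1], [0.06, 2.66], [-1.3, 4.44], [0, 2.69], [-3.02, 3.02]. Speed limits (rad/s): [2.22, 2.22, 2.79, 3.14, 3.14, 3.14].

### API

Orientations are given as a unit quaternion [x, y, z, w].
In Python, from workcell import bot, hand, kinematics, get_obs, vision, hand_in gives the robot as it stands. The module is installed in compiled form; this text tells all that it offers. Calls block until the motion is done:
- bot.reach(position, orientation): joint-space move of the TCP to a pose.
- bot.servo_line(position, ori=None, velocity=0.15): straight line of the TCP; ori=None keeps the orientation; velocity is the mean speed in m/s.
- bot.goto_joints(angles): joint-space move.
- hand.move_gripper(opening, strength=None): finger opening in m; strength is the grip in N (None keeps the last); returns when the fingers have stopped.
- bot.dwell(seconds).
- kinematics.solve_ik(position, orientation): joint angles nearest the present ones, or None.
- get_obs(): the state.
- vision.read_camera(name): name is "scene" or "top" or "wrist"; returns a dict with "frame" (420x560x3 uint8, red, green, blue), "intrinsics" (3x3 intrinsics, pixels), "view" (4x4, takes a point from world to camera coordinates). Camera axes: x right, y down, z forward; pixel columns grow to the right and rows downward; lengths in m; the calibration is good to about 2 mm. A picture is of the moment at which its call begins. There is no depth.
A pose or a line that the arm cannot do raises bot.IKError and nothing moves.
- hand_in(): hands the job in; it is judged then, once.
The state is a dict: "time_s": time; "joint_pos": joint angles; "joint_vel": joint speeds; "joint_efforts": joint torques, N m; "position": TCP position; "orientation": TCP orientation; "wrist_force": force on the tool from outside, world axes, zero at the start; "ft_torque": the same for the moment, N m; "gripper_width": finger opening in m; "grip_force": force on a finger pad.
Only numpy, scipy, OpenCV 4.12 (cv2) and the standard library are available. Lean on these libraries where they do the work, as an engineer would, in place of code of your own. Each camera call takes 0.05 s, during which the arm holds its last target. There are 200 camera calls.

## Working session

There is one attempt and no reset: what is moved stays moved. The work goes in short steps, each a Python script; the robot and the scene stay as the last script left them, time stands still between calls to the robot, and variables do not carry over. Pictures are saved under pics/ and viewed, at most 10 in all, crops included, and the job is handed in when it is done.

```bash
mkdir -p pics; python3 - <<'E'
from workcell import vision,get_obs
import cv2,pickle
d={}
for n in("scene","top"):
    r=vision.read_camera(n); d[n]=(r["intrinsics"],r["view"]); cv2.imwrite(f"pics/{n}0.png",cv2.resize(r["frame"][:,:,::-1],(800,600),interpolation=cv2.INTER_CUBIC))
    print(n,r["intrinsics"],r["view"])
pickle.dump(d,open("cal.pkl","wb"))
print(get_obs()["orientation"])
E
```

```text
scene [[539.32121385   0.         273.58024813]
 [  0.         539.32121385 212.07986097]
 [  0.           0.           1.        ]] [[ 0.47026423  0.88247804  0.00916926 -0.27563942]
 [ 0.58850173 -0.30583067 -0.74842055 -0.21538674]
 [-0.65766046  0.35735154 -0.66316107  1.97920706]
 [ 0.          0.          0.          1.        ]]
top [[440.7979002    0.         282.32428225]
 [  0.         440.7979002  212.20347271]
 [  0.           0.           1.        ]] [[-0.01571263 -0.99986228  0.00534176  0.01429582]
 [-0.98618285  0.01461608 -0.16501443  0.56882638]
 [ 0.16491363 -0.00786076 -0.98627669  1.24416989]
 [ 0.          0.          0.          1.        ]]
[ 9.90575519e-01  1.36966137e-01 -8.49590501e-05 -6.41060810e-04]
```

View pics/top0.png

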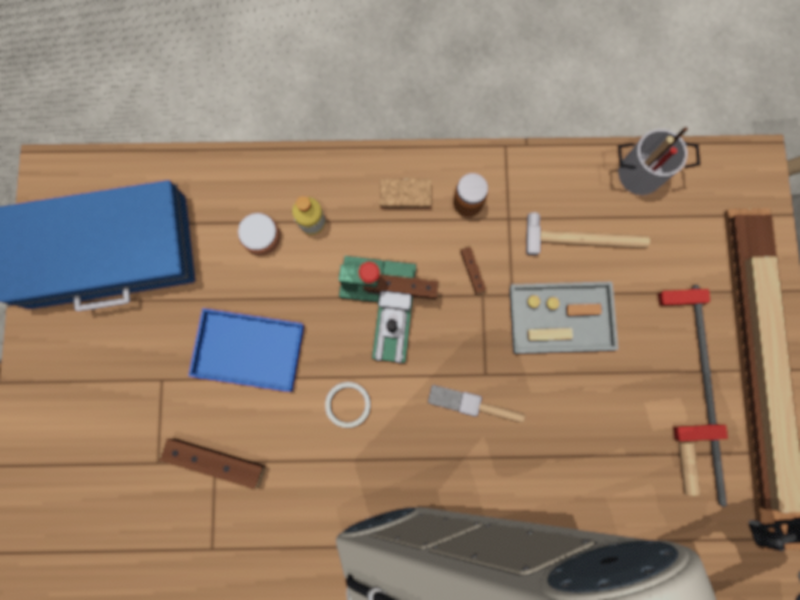

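View pics/scene0.png

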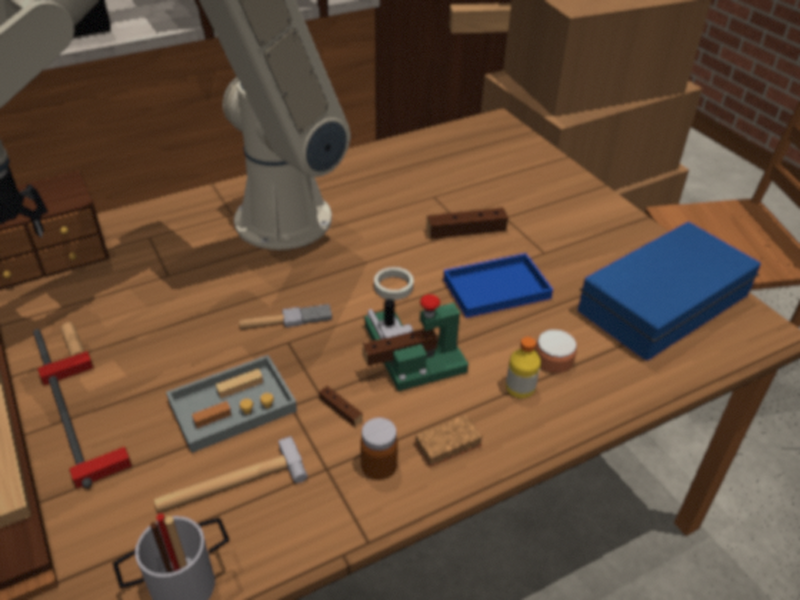

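The top view shows the plunger head at about (370,272), the post top at (392,326), and the blue tray rim corners at (204,310), (303,324), (293,390) and (191,376). The block's free end is at about (438,290), and the vise's +y points left.

```bash
cat > h.py <<'E'
import numpy as np,pickle,cv2
from scipy.spatial.transform import Rotation as R
S=560/800
def pt(u,v,z,K,V):
    V=np.array(V);d=V[:3,:3].T@np.linalg.solve(K,[u,v,1]);c=-V[:3,:3].T@V[:3,3]
    return c+d*(z-c[2])/d[2]
def proj(p,K,V):
    q=np.array(V)[:3,:3]@p+np.array(V)[:3,3]; q=K@q; return q[:2]/q[2]
def down(a):  # tool down, closing (y) axis along world yaw a
    y=np.array([np.cos(a),np.sin(a),0]);z=np.array([0,0,-1.]);return R.from_matrix(np.c_[np.cross(y,z),y,z]).as_quat()
E
python3 - <<'E'
from h import *
d=pickle.load(open("cal.pkl","rb"));K,V=d["top"]
p=pt(370*S,272*S,.173,K,V);g=pt(392*S,326*S,.112,K,V)
w=p-g;yaw=np.arctan2(w[1],w[0])-np.arctan2(52,85)
print(p,g,np.hypot(*w[:2]),yaw)
print("endtop",pt(438*S,290*S,.084,K,V))
c=[pt(u*S,v*S,.03,K,V) for u,v in((204,310),(303,324),(293,390),(191,376))]
print(np.mean(c,0),[np.linalg.norm(c[i]-c[i-1]) for i in range(4)],c[0]-c[1],c[3]-c[2])
K,V=d["scene"];p=pt(430*S,302*S,.173,K,V);g=pt(389*S,303*S,.112,K,V);w=p-g;print(p,g,np.hypot(*w[:2]),np.arctan2(w[1],w[0])-np.arctan2(52,85))
E
```

```text
[0.60769813 0.06776072 0.173     ] [0.51365385 0.02872676 0.112     ] 0.10182326528421644 -0.1556042710893622
endtop [ 0.58844679 -0.06383893  0.084     ]
[0.47981416 0.32598271 0.03      ] [np.float64(0.13733686192504446), np.float64(0.20768778714016428), np.float64(0.13611950362696204), np.float64(0.21013592270270964)] [0.03231836 0.20515784 0.        ] [0.03147613 0.20776515 0.        ]
[0.61756667 0.06684751 0.173     ] [0.52316449 0.02816819 0.112     ] 0.10201892862165897 -0.16015990735472663
```

```bash
python3 - <<'E'
from h import *
from workcell import *
a=-.157
bot.reach([.50,-.02,.42],down(a))
r=vision.read_camera("wrist");o=get_obs();print(o["time_s"],o["position"],o["joint_pos"])
pickle.dump((r["intrinsics"],r["view"]),open("w1.pkl","wb"))
V=np.array(r["view"]);print("cam",-V[:3,:3].T@V[:3,3],V[2,:3])
cv2.imwrite("pics/w1.png",cv2.resize(r["frame"][:,:,::-1],(800,600),interpolation=cv2.INTER_CUBIC))
E
```

```text
2.6 [ 0.50000871 -0.02065243  0.41973826] [-4.41701344e-02  2.92758730e-02  1.65979530e+00 -1.67012071e-04
  1.45295131e+00  1.14032808e-01]
cam [0.51257109 0.0578294  0.54619344] [-0.04813474 -0.30509589 -0.95110438]
```

View pics/w1.png

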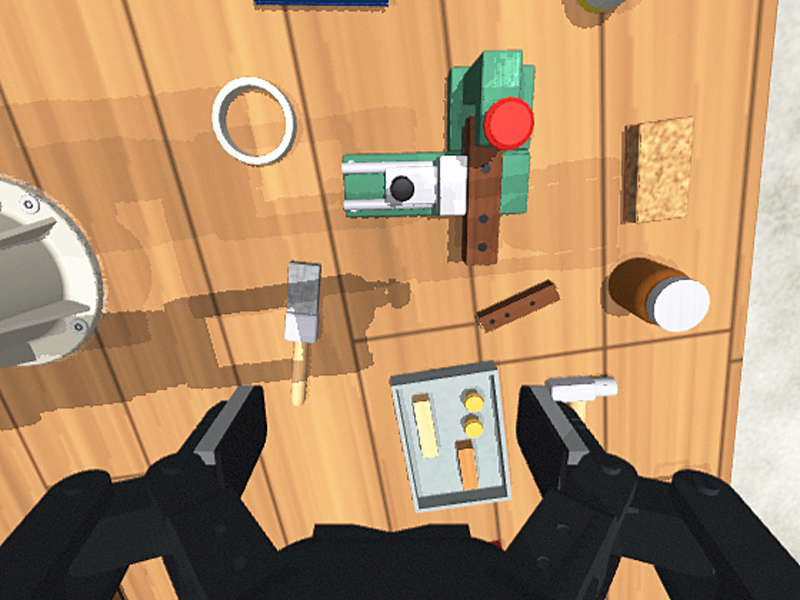

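The wrist view shows the plunger head centred at (509,123) and the post top at (402,188). The block's near end is at about (481,264), and nothing is in the way on the -y side except the low small block.

```bash
python3 - <<'E'
from h import *
K,V=pickle.load(open("w1.pkl","rb"))
p=pt(509*S,122*S,.170,K,V);g=pt(402*S,188*S,.112,K,V);w=p-g
print(p,g,np.hypot(*w[:2]),np.arctan2(w[1],w[0])-np.arctan2(52,85))
e=[pt(u*S,v*S,.084,K,V) for u,v in((464,262),(497,264),(501,170))];print(e,np.arctan2(*(e[2]-e[1])[[0,1]]))
i=cv2.imread("pics/w1.png");x=cv2.resize(i[30:290,320:570],None,fx=2.3,fy=2.3,interpolation=cv2.INTER_CUBIC);cv2.imwrite("pics/w1c.png",x)
E
```

```text
[0.61094521 0.0731149  0.17      ] [0.51977366 0.03283447 0.112     ] 0.09967328416553495 -0.133003528913059
[array([ 0.57478383, -0.05595566,  0.084     ]), array([ 0.6098384 , -0.06381651,  0.084     ]), array([0.62201682, 0.0327972 , 0.084     ])] 0.125391416866661
```

View pics/w1c.png

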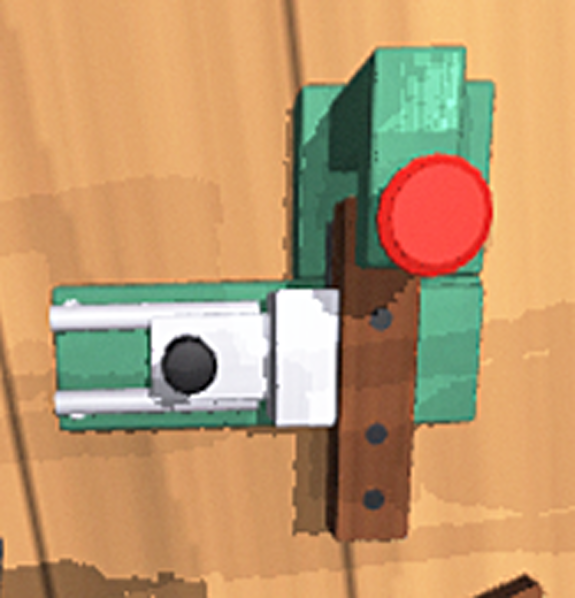

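```bash
cat >> h.py <<'E'
YAW=-.135;O=np.array([.604,.0215,0])
def v(x,y,z):
    c,s=np.cos(YAW),np.sin(YAW);return O+np.array([c*x-s*y,s*x+c*y,z])
E
python3 - <<'E'
from h import *
from workcell import *
print(bot.tcp_to_tips)
hand.move_gripper(0)
bot.reach(v(0,.052,.25),down(YAW))
bot.servo_line(v(0,.052,.193),velocity=.1)
for z in [.180,.175,.171,.169,.168,.167,.166,.165,.164,.163]:
    bot.servo_line(v(0,.052,z),velocity=.04)
    o=get_obs();f=o["wrist_force"];print(z,np.round(o["position"],4)[2],np.round(f,1))
    if f[2]>26:break
bot.dwell(.4);print(get_obs()["wrist_force"])
r=vision.read_camera("scene");cv2.imwrite("pics/press.png",cv2.resize(r["frame"][180:300,220:360,::-1],None,fx=4,fy=4))
bot.servo_line(v(0,.052,.25),velocity=.1);print(get_obs()["time_s"],get_obs()["wrist_force"])
E
```

```text
0.017
0.18 0.1808 [ 0.4 -0.   6.9]
0.175 0.176 [-1.  -0.5  9.8]
0.171 0.1722 [-1.1 -0.3 11.2]
0.169 0.1704 [-1.3 -0.4 12.7]
0.168 0.1695 [-2.1 -1.1 12.5]
0.167 0.1686 [-2.8  0.1 12.5]
0.166 0.168 [-3.4 -0.2 16.1]
0.165 0.1679 [-5.9 -0.4 24.4]
0.164 0.1678 [-8.8 -1.2 32.4]
[-9.42109593 -1.1199179  31.17012503]
8.9333 [-0.89370497  0.50707993 -0.07540368]
```

The plunger hit its stop (force climbed from 16 to 32 N at z .168) and has been released. Next is the jaw.

```bash
python3 - <<'E'
from h import *
from workcell import *
qs=[(abs(q[5]),a) for a in(YAW+np.pi/2,YAW-np.pi/2) if (q:=kinematics.solve_ik(v(-.085,0,.2),down(a))) is not None]
a=min(qs)[1];print(qs)
bot.reach(v(-.085,0,.2),down(a))
hand.move_gripper(.06)
bot.servo_line(v(-.085,0,.094),velocity=.12)
print(get_obs()["wrist_force"])
hand.move_gripper(0,40)
o=get_obs();print(o["gripper_width"],o["grip_force"],o["wrist_force"])
for d in(.02,.035,.043,.045,.046,.047,.048):
    bot.servo_line(v(-.085-d,0,.094),velocity=.05)
    o=get_obs();f=o["wrist_force"];print(d,np.round(f,1),np.round(o["position"],4))
    if np.hypot(f[0],f[1])>15:break
hand.move_gripper(.06)
bot.servo_line(v(-.13,0,.2),velocity=.15)
r=vision.read_camera("wrist");cv2.imwrite("pics/jaw.png",r["frame"][:,:,::-1])
pickle.dump((r["intrinsics"],r["view"]),open("w2.pkl","wb"))
print(get_obs()["time_s"])
r=vision.read_camera("top");cv2.imwrite("pics/jawt.png",cv2.resize(r["frame"][150:280,200:340,::-1],None,fx=4,fy=4,interpolation=cv2.INTER_CUBIC))
E
```

```text
[(np.float64(1.3753869535529195), 1.4357963267948965), (np.float64(1.766205700036874), -1.7057963267948966)]
[ 0.39997389  0.04580263 -0.4524777 ]
0.02291726312692223 38.9512699842453 [-1.77555909 -8.70552826  7.30515093]
0.02 [ -2.7 -10.2   8.3] [0.5    0.0345 0.0948]
0.035 [-2.9 -9.8  9.3] [0.485  0.0365 0.0948]
0.043 [-2.3 -9.3  9. ] [0.4772 0.0376 0.0948]
0.045 [ -0.4 -10.6   6.9] [0.4757 0.0378 0.0948]
0.046 [  1.4 -11.2   4.3] [0.4753 0.0378 0.0948]
0.047 [  5.2 -12.3  -0.6] [0.4753 0.0379 0.0948]
0.048 [  9.8 -14.2  -4.8] [0.4753 0.0379 0.0949]
16.0833
```

```bash
python3 - <<'E'
from h import *
from workcell import *
bot.servo_line(v(-.10,-.06,.24),velocity=.2)
bot.reach(v(0,-.058,.24),down(YAW))
r=vision.read_camera("wrist");cv2.imwrite("pics/blk.png",cv2.resize(r["frame"][:,:,::-1],(800,600)))
pickle.dump((r["intrinsics"],r["view"]),open("w2.pkl","wb"));print(get_obs()["time_s"])
E
```

```text
18.1167
```

View pics/blk.png

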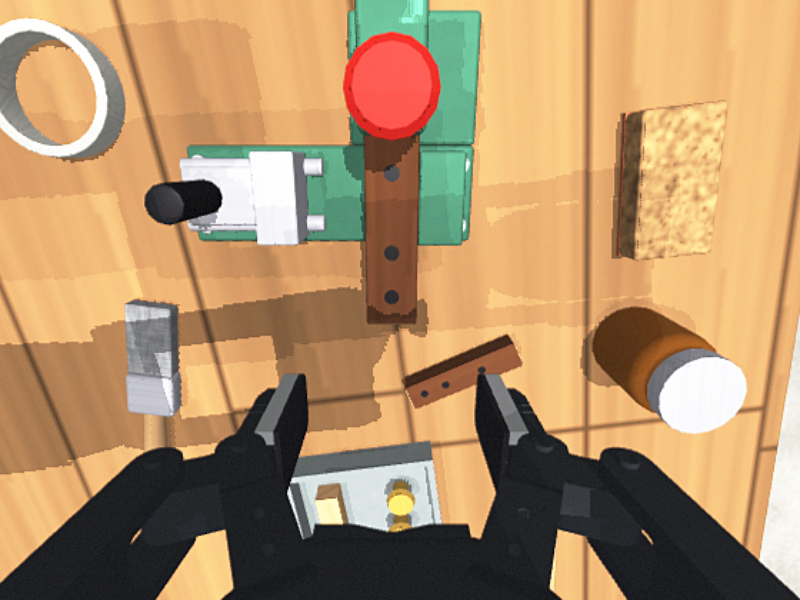

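The jaw is fully open and the block is still on the bed, centred between the fingers. Its end is at (392,307). I'll grasp the overhang and draw it out.

```bash
python3 - <<'E'
from h import *
from workcell import *
K,V=pickle.load(open("w2.pkl","rb"))
def loc(p): q=p-O;c,s=np.cos(YAW),np.sin(YAW);return np.round([c*q[0]+s*q[1],-s*q[0]+c*q[1]],4)
e=loc(pt(392*S,307*S,.084,K,V));print("end",e,"jar",loc(pt(697*S,390*S,.1,K,V)))
x=float(np.clip(e[0],-.003,.003)); y=e[1]+.03
print("grasp y",y); assert -.062<y<-.046
hand.move_gripper(.06)
bot.servo_line(v(x,y,.065),velocity=.12);print(get_obs()["wrist_force"])
hand.move_gripper(0,70)
o=get_obs();print(o["gripper_width"],o["grip_force"],o["wrist_force"])
bot.servo_line(v(x-.001,y,.0675),velocity=.03)
bot.servo_line(v(x-.002,y-.09,.068),velocity=.08);print(get_obs()["wrist_force"])
bot.servo_line(v(x-.002,y-.09,.26),velocity=.15)
o=get_obs();print(o["gripper_width"],o["wrist_force"],o["time_s"],o["position"],x,y)
r=vision.read_camera("wrist");cv2.imwrite("pics/held.png",cv2.resize(r["frame"][:,:,::-1],(800,600)))
pickle.dump((r["intrinsics"],r["view"]),open("w3.pkl","wb"))
E
```

```text
end [ 0.0004 -0.0719] jar [ 0.2096 -0.1264]
grasp y -0.04190000000000001Traceback (most recent call last):
  File "<stdin>", line 7, in <module>
AssertionError
```

The dark strip at rows 306–323 is a shadow on the top face. The camera can't see the -y end face, so the real end is at row 322.

```bash
python3 - <<'E'
from h import *
from workcell import *
K,V=pickle.load(open("w2.pkl","rb"))
def loc(p): q=p-O;c,s=np.cos(YAW),np.sin(YAW);return np.round([c*q[0]+s*q[1],-s*q[0]+c*q[1]],4)
e=loc(pt(392*S,322*S,.084,K,V));print("end",e)
x=float(np.clip(e[0],-.003,.003)); y=e[1]+.03
print("grasp y",y); assert -.062<y<-.046
hand.move_gripper(.06)
bot.servo_line(v(x,y,.065),velocity=.12);print(get_obs()["wrist_force"])
hand.move_gripper(0,70)
o=get_obs();print(o["gripper_width"],o["grip_force"],o["wrist_force"])
bot.servo_line(v(x-.001,y,.0675),velocity=.03)
bot.servo_line(v(x-.002,y-.09,.068),velocity=.08);print(get_obs()["wrist_force"])
bot.servo_line(v(x-.002,y-.09,.26),velocity=.15)
o=get_obs();print(o["gripper_width"],o["wrist_force"],o["time_s"],o["position"],x,y)
r=vision.read_camera("wrist");cv2.imwrite("pics/held.png",cv2.resize(r["frame"][:,:,::-1],(800,600)))
pickle.dump((r["intrinsics"],r["view"]),open("w3.pkl","wb"))
E
```

```text
end [ 0.0004 -0.0828]
grasp y -0.0528
[-0.11409764  0.42168714  0.03013952]
0.033054195869361626 68.85320663452148 [-4.87977845  0.09747997  7.86445036]
[ 0.17883379 -0.41832562 -1.25945115]
0.03332048806511174 [ 0.29213827 -0.81743563 -2.23056905] 23.25 [ 0.58265812 -0.11967086  0.25900142] 0.0004 -0.0528
```

View pics/held.png

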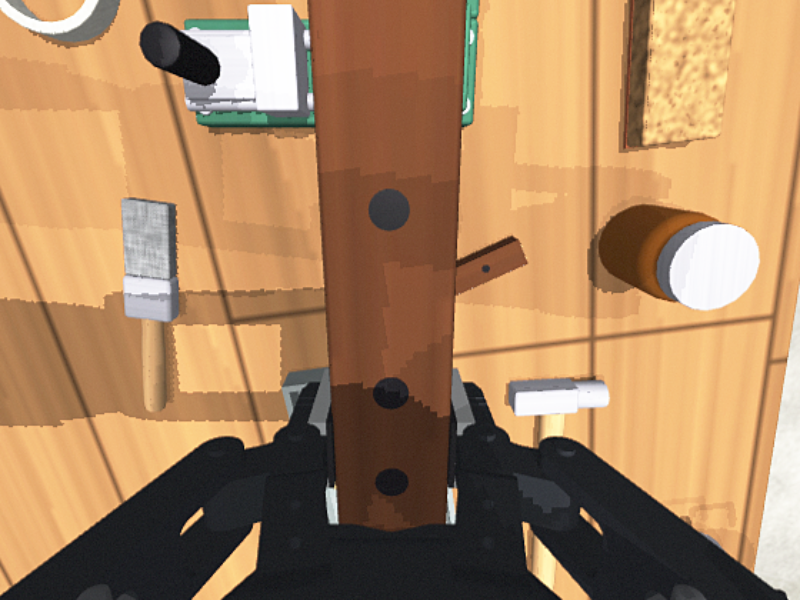

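The block is held straight along its length. I'll check for sag while carrying it over to the tray.

```bash
python3 - <<'E'
from h import *
from workcell import *
K,V=pickle.load(open("w3.pkl","rb"));V=np.array(V)
P=[]
for l,r,row in((308,467,5),(334,452,480)):
    z=K[0,0]*.034/((r-l)*S); q=np.linalg.solve(K,[(l+r)/2*S,row*S,1])*z; P.append(V[:3,:3].T@(q-V[:3,3]))
print(P)
a=-.154;T=np.array([.485,.331,0]);ya=np.array([-np.sin(a),np.cos(a),0])
p=T-.044*ya;p[2]=.27
bot.servo_line([.583,-.12,.27],velocity=.1)
bot.servo_line(p,down(a),velocity=.2)
r=vision.read_camera("wrist");cv2.imwrite("pics/ov.png",cv2.resize(r["frame"][:,:,::-1],(800,600)))
pickle.dump((r["intrinsics"],r["view"]),open("w4.pkl","wb"))
o=get_obs();print(o["gripper_width"],o["time_s"],o["position"])
r=vision.read_camera("scene");cv2.imwrite("pics/ovs.png",cv2.resize(r["frame"][80:290,240:440,::-1],None,fx=2.8,fy=2.8,interpolation=cv2.INTER_CUBIC))
E
```

```text
[array([ 0.59713547, -0.00915699,  0.27712511]), array([ 0.58233942, -0.12729762,  0.28169725])]
0.03297018223797965 25.85 [0.47845303 0.28693728 0.27000592]
```

View pics/ov.png

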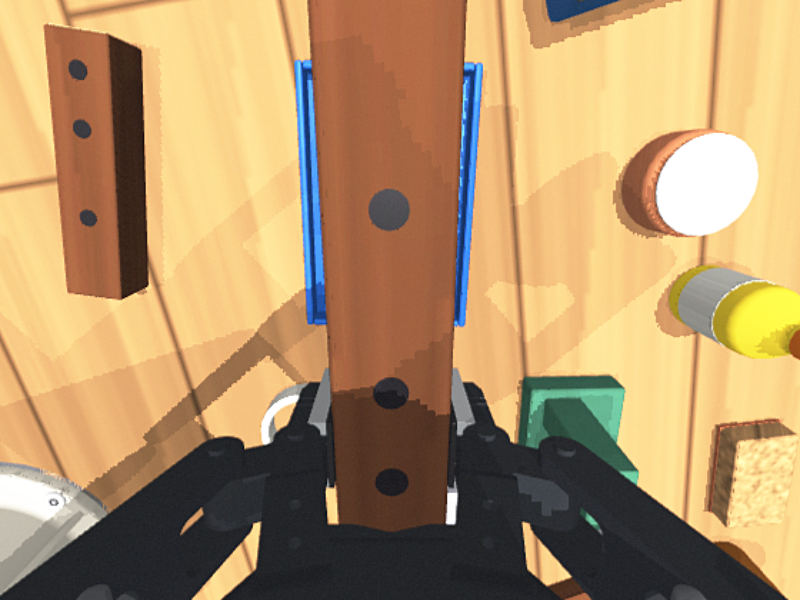

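View pics/ovs.png

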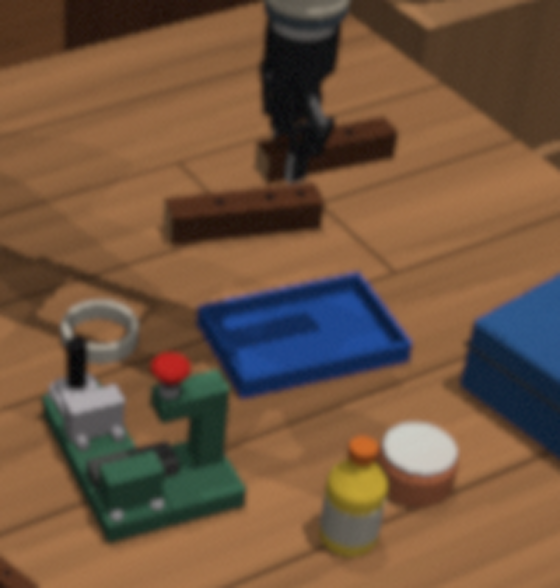

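The tray rim corners are at (295,62), (482,64), (464,325) and (308,324), with the block centred over the tray and nearly level.

```bash
python3 - <<'E'
from h import *
from workcell import *
K,V=pickle.load(open("w4.pkl","rb"))
c=np.array([pt(u*S,w*S,.03,K,V) for u,w in((295,62),(482,64),(464,325),(308,324))])
T=c.mean(0);w=c[0]+c[1]-c[2]-c[3];a=-np.arctan2(w[0],w[1]);print(T,a,[np.linalg.norm(c[i]-c[i-1]) for i in range(4)])
assert np.hypot(T[0]-.485,T[1]-.331)<.02 and abs(a+.154)<.08
ya=np.array([-np.sin(a),np.cos(a),0]);p=T-.044*ya
for z,s in((.27,.1),(.06,.12),(.030,.05)):
    p[2]=z;bot.servo_line(p,down(a),velocity=s)
f0=get_obs()["wrist_force"][2]
for z in np.arange(.028,.0185,-.001):
    p[2]=z;bot.servo_line(p,velocity=.02);f=get_obs()["wrist_force"][2];print(round(z,4),round(f,1))
    if f-f0>7:break
bot.dwell(.2)
hand.move_gripper(.04);hand.move_gripper(.055)
bot.dwell(.2)
p[2]=.2;bot.servo_line(p,velocity=.12)
bot.servo_line(p+[-.05,-.12,.05],velocity=.2)
r=vision.read_camera("scene");cv2.imwrite("pics/end.png",cv2.resize(r["frame"][130:330,230:430,::-1],None,fx=3,fy=3,interpolation=cv2.INTER_CUBIC))
print(get_obs()["time_s"])
E
```

```text
[0.48288901 0.33241273 0.03      ] -0.1680627563404664 [np.float64(0.20942505001883052), np.float64(0.1401510727721618), np.float64(0.2091445648794474), np.float64(0.1400432704906599)]
0.028 -2.3
0.027 -1.2
0.026 -1.3
0.025 -2.5
0.024 -2.2
0.023 -1.6
0.022 5.0
0.021 18.1
34.2833
```

View pics/end.png

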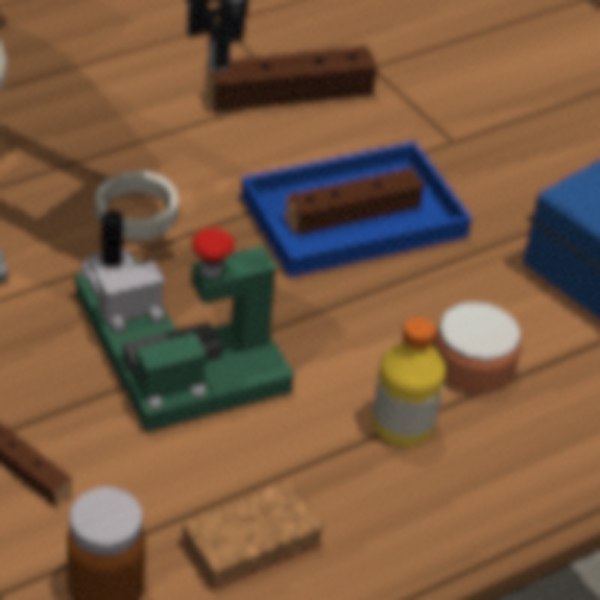

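The block lies flat in the blue tray at about (355,200). The vise is open, the plunger is up, the gripper is clear and the bystanders are undisturbed.

```bash
python3 -c "
from workcell import *
print(hand_in())"
```

```text
the job is handed in; nothing more can be done
None
```

The job is done and handed in at about 34 s: the plunger was pressed to its stop and sprang back up, the vise is left fully open, and the block lies flat in the blue tray.

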